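# Show the probe thermometer's needle to the inspection camera

### The job

Slide the black backdrop board across the table, without lifting it, until it lies squarely between the four tape corner marks in front of the small inspection camera, and let go of it. Then pick up the probe thermometer that lies nearest the marks (not the one by the scale) by its handle and hold it in the air for the camera: the middle of the needle 10 cm above the middle of the board, the needle side-on to the camera (it may point left or right) and its tip dipped about 30 degrees below level. Finish while still holding it there, and leave the camera stand and the other things alone.

Things in the scene. Friction and masses are not known exactly. Their poses are not given: they have to be found in the camera images.
- marks_mid (a point): Point on the table midway between four flat L-shaped strips of pale tape, fixed to the table, that mark the corners of the board's place and enclose 108 x 128 mm (x, y). x: horizontal, towards the foot of the camera stand; y: horizontal, across the camera's view, to the left as the robot sees it; z up.
- board_mid (a point): Centre of the upper face of the loose black backdrop board, a rigid flat plate 100 x 120 x 8 mm (its x, y, z; 0.35 kg or so); this point is 8 mm above the table when it lies flat. A grip rib of bare aluminium stands up from the plate near its -y end.
- board_rib (a point): Middle of the board's upright grip rib, 45 mm from board_mid along the board's -y, 21 mm above the table. The rib is 10 mm thick (x), 26 mm long (y) and rises from 8 to 34 mm above the table. Axes as board_mid. Pinched across its 10 mm, it lets the board be pushed along and turned.
- probe_handle (a point): Middle of the handle of the loose probe thermometer near the marks (198 mm long, 60 g or so; another one by the scale stays there). The handle is a box 24 mm wide (x), 76 mm long (y), 17 mm high (z; this point is 8.5 mm above the table as it lies), grasped across its 24 mm. The needle leaves it along -y. As it lies z is up, needle roughly away from the robot.
- needle_mid (a point): Middle of the thermometer's straight thin needle (4 mm diameter, tip at 55 mm from here along -y), 105 mm from probe_handle along -y. Same axes as probe_handle: -y runs along the needle to its tip, z is up as it lies.
- stand: The fixed inspection camera stand; origin and axes as marks_mid, and the tape marks belong to it. Its round foot (90 mm diameter) is centred 270 mm along +x from there and carries a thin post with a small grey camera, 290 mm high over all, that looks back and down at the marks.
- board: The backdrop board; origin at the centre of its underside, axes as board_mid.
- probe: The probe thermometer; origin on the underside, axes as probe_handle, which is at y +61 mm, z +8.5 mm from here.
- timer: Bystander: pocket timer, 70 x 66 x 21 mm, flat on the table between the marks and the foot of the camera stand; origin at the centre of its underside.
- cake: Bystander: ring cake, 80 mm diameter, 34 mm high, lying in the cream tray with walls 85 mm high to the left of the work; origin at the centre of its underside.
Things that resemble listed ones, but are neither listed nor needed, are in the scene too. Leave any purple look-alike of the board alone.

How it is judged:
By the outcome, as a careful person would: the job done as asked, in the order asked, and still so for the second after the job is handed in, while the arm keeps its last pose, push and grip.
It also fails if it takes over 51 s, if anything falls off the work surface, if the arm or the gripper's body presses on something with over 40 N, if the wrist force passes 120 N, or if a joint passes its speed limit or range.

### The arm

A 6-joint arm with a two-finger parallel gripper is mounted at the origin on a cart in front of the work surface, level with it; the furniture and walls round the work are solid. World frame = base frame: x ahead of the robot, y to its left, z up, the work surface at z = 0. Lengths are in m, angles in degrees, forces in N, time in s.
With the tool pointing down it reaches from about 0.4 to 0.825 m from the base axis. Payload 7 kg.
Tool frame: the origin (TCP) lies at the very end of the fingers, on their centre line; the grasp point (between the pads) lies tcp_to_grasp behind it (tcp_to_grasp is the distance from the TCP to the grasp point, in m); x points along the fingers, y is the direction in which the jaws open and shut, and the axes are right-handed (so a half turn about x gives the same grasp; the last joint's range is limited). The gripper opens to 88 mm and grips with 3 to 60 N. Pads are 19 mm wide; open, the fingers measure 130 mm over their backs; the gripper's body (78 mm by 193 mm) begins 47 mm behind the grasp point.
Start: joints at [-47.492, 20.546, 0.682, 0, -70.136, -16.507], TCP at [0.296, -0.607, 0.227] pointing down, gripper open.
Joint ranges: [-176.03, 176.03], [-82.01, 121.73], [-58.28, 71.71], [-173.87, 95.51], [-174.79, -0.11], [-173.66, 173.66]. Speed limits (degrees/s): [136.94, 136.94, 172.46, 180, 180, 180].

### API

Orientations are given as [roll, pitch, yaw] about the fixed x, y, z axes, in that order (R = Rz(yaw) Ry(pitch) Rx(roll)).
In Python, from plant import * gives the robot as it stands. The module is installed in compiled form; this text tells all that it offers.
- The arm moves only by the shell command python3 -m pendant 'ROWS'. ROWS is JSON, a list of rows, each an object with "claw": the finger opening in mm, from 0 to 87.6; "linear": the shift along the tool's x, y, z in mm, a list of three; "twist": the turn about the tool's x in rad. In form: [{"claw": claw, "linear": [tx, ty, tz], "twist": twist}, ...]. A call has exactly 10 rows; each row shifts and turns the commanded pose from where the row before left it, along the tool's axes as they then stand; what a row does not reach is not made up. A row lasts 1/12 s, in which the tool goes at most 41.7 mm and 7.16 degrees, less where a joint would pass 70% of its speed; a pose out of reach is approached as far as the arm can. A call with a gripper value outside its range is refused whole. The fingers move at their own pace and stop on an object; the grip force is fixed at half the most. Time passes only in rows, so rows that do not move let the fingers close, or fill a call up. It gives the time, the measured TCP pose, the force and the opening at its end, in the units of the state.
- get_obs(): the state, without advancing time (a new reading comes with each control period).
- snapshot(name): name is "scene" or "top" or "wrist"; returns (picture, depth): 480x640x3 uint8, red, green, blue; 480x640 float32, m along the optical axis (not along the pixel's ray), 0 where there is no reading.
- camera_params(name): a dict with "fx", "fy", "cx", "cy" (pixels), "rvec" (rotation vector, rad) and "tvec" (3), from world to camera coordinates, as OpenCV has them. Camera axes: x right, y down, z forward; pixel columns grow to the right and rows downward; lengths in m; the calibration is good to about 2 mm. A picture is of the moment at which its call begins: read the wrist's pose just before it. camera_params takes no time and is no camera call; for the wrist camera it gives the pose at the moment of the call.
- close_job(): hands the job in, once; it reports no verdict.
Trained networks look in the newest picture that a camera, given by its name, has taken for a name from the list of things; names that differ only in an ending like _2 or _b are one class to them, and where a whole thing is asked for, a point or a joint stands for the part that bears it (a point fixed in the world has none). Each returns a list of dicts, best first, with "confidence" (0 to 1); they miss things now and then, are a little off and sometimes report something else, mostly with a low value. They report only what shows in the picture. A call takes as long as a camera call. They do not tell look-alikes from the thing itself.
- boxes_of(camera, target): "xy" ([column, row] in pixels, amid what is visible of it).
The state is a dict: "clock": time; "joint_pos": joint angles; "qvel": joint speeds; "tau": joint torques, N m; "tool_pos": TCP position; "orientation": TCP orientation; "force": force on the tool from outside, world axes, zero at the start; "moment": the same for the moment, N m; "opening": finger opening in m.
Only numpy, scipy, OpenCV 4.12 (cv2) and the standard library are available. Lean on these libraries where they do the work, as an engineer would, in place of code of your own. Each camera call takes 0.05 s, during which the arm holds its last target. There are 200 camera calls.

## Working session

There is one attempt and no reset: what is moved stays moved. The work goes in short steps, Python scripts to look and compute and a shell command to move; the robot and the scene stay as the last step left them, time stands still between calls to the robot, and variables do not carry over. Pictures are saved under pics/ and viewed, about 8 in all and at most 12, crops included, and the job is handed in when it is done.

```bash
mkdir -p pics; cat > h.py <<'E'
from plant import *
import numpy as np, cv2
from scipy.spatial.transform import Rotation as R
def cam(n):
    p=camera_params(n); return p, R.from_rotvec(np.array(p['rvec']).ravel()).as_matrix(), np.array(p['tvec']).ravel()
def ray(n,u,v,z=None,d=None,c=None):
    p,M,t=c or cam(n)
    r=np.array([(u-p['cx'])/p['fx'],(v-p['cy'])/p['fy'],1.])
    if d is not None: return M.T@(r*d-t)
    o=-M.T@t; w=M.T@r
    return o+w*(z-o[2])/w[2]
def proj(n,P,c=None):
    p,M,t=c or cam(n); q=M@np.array(P)+t
    return q[0]/q[2]*p['fx']+p['cx'], q[1]/q[2]*p['fy']+p['cy']
E
python3 - <<'E'
from h import *
o=get_obs();print(o['clock'],o['tool_pos'],o['orientation'],o['opening'],o['force'])
try: print(tcp_to_grasp)
except Exception as e: print(e)
for n in ['top','scene']:
    p,d=snapshot(n); cv2.imwrite(f'pics/{n}0.png',p[:,:,::-1]); np.savez(f'{n}0.npz',p=p,d=d)
    c=cam(n);print(n,(-c[1].T@c[2]).round(3))
    for t in ['marks_mid','board_mid','board_rib','probe_handle','needle_mid','stand','timer','cake']:
        for b in boxes_of(n,t)[:4]:
            u,v=b['xy']; print(n,t,round(b['confidence'],2),np.round([u,v]),ray(n,u,v,z=0.01).round(3))
E
```

```text
0.0 [ 0.29564299 -0.60622672  0.22559434] [ 94.81777703  89.90023021 120.80935083] 0.08771088770541079 [0.01318435 0.59931698 0.08428562]
0.0188
top [ 0.433 -0.22   1.005]
top marks_mid 0.74 [335.  84.] [ 0.884 -0.238  0.01 ]
top marks_mid 0.69 [459. 248.] [ 0.574 -0.459  0.01 ]
top board_mid 0.94 [322. 337.] [ 0.418 -0.215  0.01 ]
top board_mid 0.78 [446. 168.] [ 0.723 -0.441  0.01 ]
top board_rib 0.72 [446. 164.] [ 0.731 -0.442  0.01 ]
top board_rib 0.68 [323. 338.] [ 0.417 -0.217  0.01 ]
top probe_handle 0.73 [462. 246.] [ 0.578 -0.466  0.01 ]
top needle_mid 0.91 [463. 247.] [ 0.577 -0.467  0.01 ]
top stand 0.74 [329.  84.] [ 0.885 -0.228  0.01 ]
top stand 0.29 [322. 335.] [ 0.421 -0.215  0.01 ]
top timer 0.94 [324. 160.] [ 0.739 -0.218  0.01 ]
top timer 0.31 [184. 269.] [0.537 0.031 0.01 ]
top cake 0.87 [184. 268.] [0.54  0.032 0.01 ]
scene [ 0.079 -1.087  0.593]
scene marks_mid 0.73 [443. 158.] [1.135 0.06  0.01 ]
scene board_mid 0.97 [245. 280.] [ 0.421 -0.231  0.01 ]
scene board_mid 0.68 [453. 293.] [ 0.718 -0.452  0.01 ]
scene board_mid 0.38 [385. 238.] [ 0.735 -0.228  0.01 ]
scene board_rib 0.97 [243. 280.] [ 0.418 -0.23   0.01 ]
scene board_rib 0.85 [451. 295.] [ 0.712 -0.454  0.01 ]
scene probe_handle 0.7 [389. 322.] [ 0.573 -0.465  0.01 ]
scene probe_handle 0.52 [247. 278.] [ 0.427 -0.227  0.01 ]
scene needle_mid 0.71 [392. 321.] [ 0.579 -0.465  0.01 ]
scene needle_mid 0.46 [442. 156.] [1.146 0.077 0.01 ]
scene stand 0.64 [439. 158.] [1.128 0.068 0.01 ]
```

View pics/top0.png

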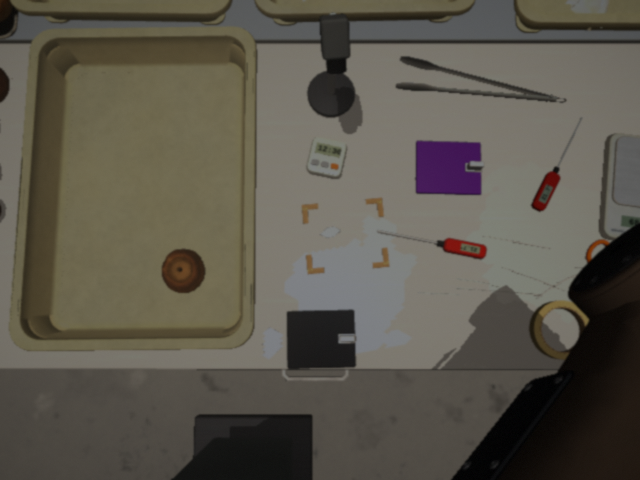

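View pics/scene0.png

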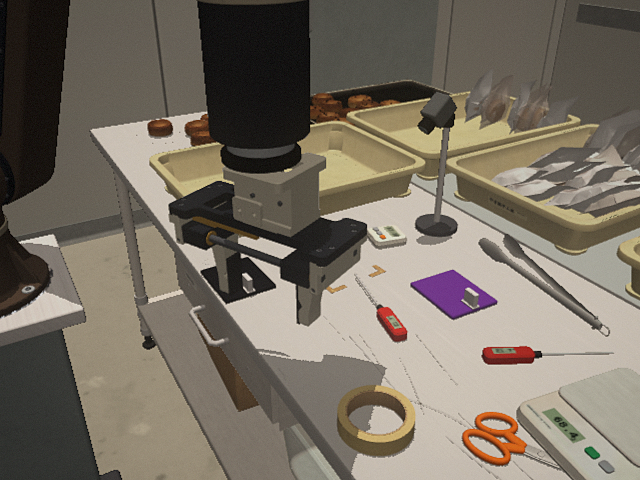

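Top view:
- The black board is at (322,338), with its rib at (346,338). The purple look-alike is at (449,168).
- The tape corners are at about (310,212), (375,207), (315,264) and (381,258).
- There are two probes. One has its handle at (463,247) and its tip at (377,232), next to the marks. The other has its handle at (547,190), by the scale. The first is the one meant, since it is nearest the marks.

Next I measure with subpixel segmentation.

```bash
cat > seg.py <<'E'
from h import *
def rect(m): 
    c,_=cv2.findContours(m.astype(np.uint8),0,1); return max(c,key=cv2.contourArea)
def analyse(n,p,d,reg,c=None):
    c=c or cam(n)
    hsv=cv2.cvtColor(p,cv2.COLOR_RGB2HSV).astype(int); g=p.astype(int).sum(2)
    out={}
    return hsv,g,c
E
python3 - <<'E'
from h import *
z=np.load('top0.npz');p,d=z['p'],z['d'];c=cam('top')
hsv=cv2.cvtColor(p,cv2.COLOR_RGB2HSV).astype(int)
def w(pts,h): return np.array([ray('top',u,v,z=h,c=c) for u,v in pts])
# tape
m=((hsv[...,0]>8)&(hsv[...,0]<22)&(hsv[...,1]>75)); m[:190]=0;m[280:]=0;m[:,:290]=0;m[:,400:]=0
k,l,s,ce=cv2.connectedComponentsWithStats(m.astype(np.uint8))
print(s[1:],)
for i in range(1,k):
    if s[i,4]>25:
        ys,xs=np.where(l==i); P=w(np.c_[xs,ys],0)[:,:2]; print('tape',s[i,4],P.mean(0).round(4))
# board
m=(p.max(2)<60).astype(np.uint8); q=np.zeros_like(m); q[300:368,275:370]=m[300:368,275:370]
q=cv2.morphologyEx(q,cv2.MORPH_CLOSE,np.ones((3,21)))
cn=max(cv2.findContours(q,0,1)[0],key=cv2.contourArea); P=w(cn[:,0],0.008)[:,:2].astype(np.float32)*1000
print('board',cv2.minAreaRect(P))
# probe red
m=((hsv[...,1]>150)&((hsv[...,0]<8)|(hsv[...,0]>172))); m[:225]=0;m[270:]=0;m[:,:435]=0;m[:,500:]=0
cn=max(cv2.findContours(m.astype(np.uint8),0,1)[0],key=cv2.contourArea); P=w(cn[:,0],0.013)[:,:2].astype(np.float32)*1000
print('handle',cv2.minAreaRect(P))
print('tip',w([(377,232)],.0085))
cr=np.hstack([cv2.resize(p[195:275,290:400],None,fx=5,fy=5,interpolation=2)])
cr2=cv2.resize(p[200:280,370:500],None,fx=3,fy=3)
cr=cv2.copyMakeBorder(cr,0,0,0,0,0)
o=np.zeros((590,550,3),np.uint8);o[:400]=cr;o[400:590,:390]=cr2[20:210]
cv2.imwrite('pics/crop1.png',np.clip(o[:,:,::-1]*1.5,0,255))
# table front edge
for u in (380,400,420,435,450):
    print(u,[ (v,p[v,u].tolist(),round(float(d[v,u]),3)) for v in (364,367,370,373,380,400,430)])
E
```

```text
[[366 198  18  19 164]
 [302 204  16  20 156]
 [373 248  16  20 151]
 [306 255  18  19 149]]
tape 164 [ 0.6564 -0.3146]
tape 156 [ 0.645  -0.1879]
tape 151 [ 0.5551 -0.3239]
tape 149 [ 0.5435 -0.1973]
board ((414.7132263183594, -212.5150146484375), (98.29120635986328, 118.24268341064453), 1.0802280902862549)
handle ((574.6309814453125, -468.46710205078125), (75.74937438964844, 24.18080711364746), 78.48889923095703)
tip [[ 0.60434437 -0.31381158  0.0085    ]]
380 [(364, [124, 120, 112], 0.988), (367, [122, 117, 107], 0.987), (370, [75, 70, 64], 1.817), (373, [84, 79, 72], 1.817), (380, [82, 78, 71], 1.801), (400, [84, 79, 72], 1.807), (430, [79, 74, 68], 1.789)]
400 [(364, [124, 120, 111], 0.985), (367, [123, 118, 109], 0.988), (370, [73, 70, 64], 1.817), (373, [76, 72, 66], 1.813), (380, [78, 73, 67], 1.804), (400, [83, 78, 71], 1.804), (430, [82, 77, 70], 1.791)]
420 [(364, [123, 119, 111], 0.984), (367, [123, 117, 109], 0.986), (370, [76, 73, 66], 1.821), (373, [84, 80, 72], 1.815), (380, [86, 81, 74], 1.806), (400, [83, 78, 71], 1.795), (430, [81, 77, 70], 1.785)]
435 [(364, [110, 106, 99], 0.986), (367, [76, 72, 67], 0.986), (370, [72, 69, 63], 1.813), (373, [84, 80, 73], 1.813), (380, [84, 79, 72], 1.809), (400, [81, 76, 70], 1.805), (430, [81, 77, 70], 1.789)]
450 [(364, [74, 70, 64], 0.987), (367, [73, 70, 65], 0.986), (370, [71, 67, 61], 1.817), (373, [82, 78, 71], 1.815), (380, [84, 79, 72], 1.807), (400, [83, 78, 71], 1.801), (430, [80, 76, 69], 1.787)][ WARN:0@0.205] global loadsave.cpp:1063 imwrite_ Unsupported depth image for selected encoder is fallbacked to CV_8U.
```

View pics/crop1.png

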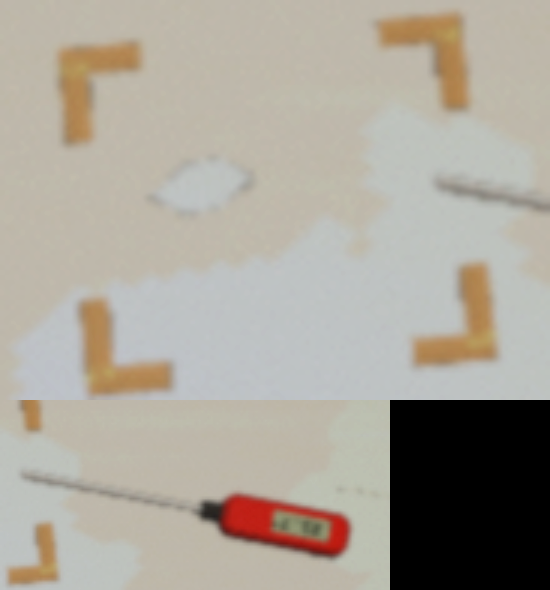

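The enlarged crop confirms this. The probe by the marks has its needle tip at about (378,231), just inside the right-hand marks. The tape gives marks_mid ≈ (0.600, -0.256), yaw about 5.2°. The board is at (0.4147, -0.2125), yaw about 1.1°.

The pendant cannot tilt the tool. I plan to get the 30° dip by pivoting the gripped handle against the front table edge.

```bash
cat >> h.py <<'E'
def tool():
    o=get_obs(); return np.array(o['tool_pos']), R.from_euler('xyz',o['orientation'],degrees=True).as_matrix(), o
def plan(P,yaw=None):
    """twist about tool x so jaw axis lies along world yaw (mod 180), then shift in the turned tool axes"""
    t,M,o=tool(); a=np.degrees(np.arctan2(M[1,1],M[0,1])); tw=0
    print('clock',round(o['clock'],2),'tcp',t.round(4),'jaw yaw',round(a,2),'toolx',M[:,0].round(4),'open',round(o['opening']*1000,1),'F',np.round(o['force'],1),'j6',round(o['joint_pos'][5],1))
    if yaw is not None:
        dy=(yaw-a+90)%180-90; tw=np.radians(-dy) if M[2,0]<0 else np.radians(dy)
    M2=M@R.from_rotvec([tw,0,0]).as_matrix()
    print('twist rad',round(tw,4),'linear mm after',((np.array(P)-t)@M2*1000).round(1),'| before',((np.array(P)-t)@M*1000).round(1))
E
python3 - <<'E'
from h import *
plan([.4155,-.2575,.100],1.1)
print(ray('top',400,369.5,z=0))
E
```

```text
clock 0.9 tcp [ 0.2959 -0.6067  0.2266] jaw yaw 116.0 toolx [ 1.e-04 -0.e+00 -1.e+00] open 87.9 F [ 0.  -0.7  0.1] j6 -16.5
twist rad -1.1362 linear mm after [ 126.6 -126.3  346.8] | before [126.6 261.4 260.6]
[ 0.36149771 -0.35163074  0.        ]
```

```bash
python3 -m pendant '[{"claw":50,"linear":[12,0,0],"twist":-0.1136},{"claw":50,"linear":[12,0,0],"twist":-0.1136},{"claw":50,"linear":[12,0,0],"twist":-0.1136},{"claw":50,"linear":[12,0,0],"twist":-0.1136},{"claw":50,"linear":[12,0,0],"twist":-0.1136},{"claw":50,"linear":[12,0,0],"twist":-0.1136},{"claw":50,"linear":[12,0,0],"twist":-0.1136},{"claw":50,"linear":[12,0,0],"twist":-0.1136},{"claw":50,"linear":[12,0,0],"twist":-0.1136},{"claw":50,"linear":[12,0,0],"twist":-0.1136}]'
python3 -m pendant '[{"claw":50,"linear":[0,-12.6,34.7],"twist":0},{"claw":50,"linear":[0,-12.6,34.7],"twist":0},{"claw":50,"linear":[0,-12.6,34.7],"twist":0},{"claw":50,"linear":[0,-12.6,34.7],"twist":0},{"claw":50,"linear":[0,-12.6,34.7],"twist":0},{"claw":50,"linear":[0,-12.6,34.7],"twist":0},{"claw":50,"linear":[0,-12.6,34.7],"twist":0},{"claw":50,"linear":[0,-12.6,34.7],"twist":0},{"claw":50,"linear":[0,-12.6,34.7],"twist":0},{"claw":50,"linear":[0,-12.6,34.7],"twist":0}]'
python3 - <<'E'
from h import *
p,d=snapshot('wrist');c=cam('wrist')
cv2.imwrite('pics/w1.png',p[:,:,::-1])
plan([.4155,-.2575,.0105],1.1)
print('wristcam',(-c[1].T@c[2]).round(3),c[1][2].round(3))
for t in ['board_mid','board_rib']:
    for b in boxes_of('wrist',t)[:3]: print(t,b['confidence'],b['xy'],ray('wrist',*b['xy'],z=.008,c=c).round(4),ray('wrist',*b['xy'],z=.021,c=c).round(4))
print('rib pred px',proj('wrist',[.4155,-.2575,.034],c))
E
```

```text
clock: 1.73
tool_pos: [0.2959, -0.6067, 0.1061]
orientation: [-150.8, 90.0, -59.4]
force: [-0.6, -0.2, 0.1]
opening: 0.0505
clock: 2.57
tool_pos: [0.4157, -0.2557, 0.1069]
orientation: [-105.7, 89.9, -14.6]
force: [1.1, -0.6, 0.1]
opening: 0.0503
clock 2.62 tcp [ 0.4176 -0.2518  0.1071] jaw yaw -178.79 toolx [ 2.1e-03  3.0e-04 -1.0e+00] open 50.2 F [ 0.4  5.2 -0.8] j6 9.2
twist rad 0.0019 linear mm after [96.6  2.4 -5.7] | before [96.6  2.4 -5.7]
wristcam [ 0.419 -0.329  0.265] [-0.003  0.287 -0.958]
board_mid 0.61 [317.7, 258.5] [ 0.4182 -0.23    0.008 ] [ 0.4183 -0.235   0.021 ]
board_rib 0.65 [315.1, 259.8] [ 0.4203 -0.2288  0.008 ] [ 0.4203 -0.2339  0.021 ]
board_rib 0.22 [113.4, 143.6] [ 0.572 -0.318  0.008] [ 0.5643 -0.3185  0.021 ]
rib pred px (np.float64(322.0633621701884), np.float64(235.92730482445668))
```

View pics/w1.png

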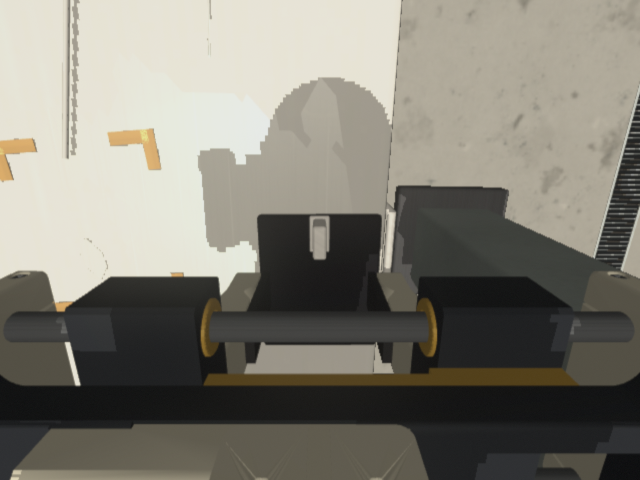

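The wrist view shows the grip rib at (320,238), close to the predicted (322,236), and the gripper is square to it. I descend most of the way, then check.

```bash
python3 -m pendant '[{"claw":50,"linear":[0,0,0],"twist":0},{"claw":50,"linear":[15,0,0],"twist":0},{"claw":50,"linear":[15,0,0],"twist":0},{"claw":50,"linear":[12,0,0],"twist":0},{"claw":50,"linear":[10,0,0],"twist":0},{"claw":50,"linear":[8,0,0],"twist":0},{"claw":40,"linear":[0,0,0],"twist":0},{"claw":40,"linear":[0,0,0],"twist":0},{"claw":40,"linear":[0,0,0],"twist":0},{"claw":40,"linear":[0,0,0],"twist":0}]'
python3 - <<'E'
from h import *
plan([.4163,-.2575,.0105],1.1)
E
```

```text
clock: 3.55
tool_pos: [0.4157, -0.2577, 0.0472]
orientation: [-105.9, 89.9, -14.8]
force: [0.4, -0.3, 0.2]
opening: 0.04
clock 3.55 tcp [ 0.4157 -0.2577  0.0472] jaw yaw -178.93 toolx [ 1.1e-03 -3.0e-04 -1.0e+00] open 40.0 F [ 0.4 -0.3  0.2] j6 9.8
twist rad -0.0005 linear mm after [36.7 -0.6  0.2] | before [36.7 -0.6  0.2]
```

```bash
python3 -m pendant '[{"claw":40,"linear":[12,-0.5,0],"twist":0},{"claw":40,"linear":[12,0,0],"twist":0},{"claw":40,"linear":[8,0,0],"twist":0},{"claw":40,"linear":[4,0,0],"twist":0},{"claw":30,"linear":[0,0,0],"twist":0},{"claw":20,"linear":[0,0,0],"twist":0},{"claw":14,"linear":[0,0,0],"twist":0},{"claw":8,"linear":[0,0,0],"twist":0},{"claw":6,"linear":[0,0,0],"twist":0},{"claw":6,"linear":[0,0,0],"twist":0}]'
python3 - <<'E'
from h import *
a=np.radians(5.2); m=np.array([.600,-.2559])
rib=m+[-np.sin(a)*-.045,np.cos(a)*-.045]; print(rib)
plan([*(rib+[0,.004]),.0115],5.2)
E
```

```text
clock: 4.38
tool_pos: [0.4158, -0.2574, 0.011]
orientation: [-120.1, 90.0, -29.0]
force: [-1.7, 0.2, 2.9]
opening: 0.0098
[ 0.60407847 -0.3007148 ]
clock 4.38 tcp [ 0.4158 -0.2574  0.011 ] jaw yaw -178.9 toolx [ 3.e-04 -1.e-04 -1.e+00] open 9.8 F [-1.7  0.2  2.9] j6 9.8
twist rad -0.0715 linear mm after [  -0.5 -183.9  -56.2] | before [  -0.5 -187.5  -42.9]
```

```bash
python3 -m pendant '[{"claw":6,"linear":[0,-8,-2],"twist":-0.0072},{"claw":6,"linear":[0,-18,-4.5],"twist":-0.0072},{"claw":6,"linear":[0,-18,-4.5],"twist":-0.0072},{"claw":6,"linear":[0,-18,-4.5],"twist":-0.0072},{"claw":6,"linear":[0,-18,-4.5],"twist":-0.0072},{"claw":6,"linear":[0,-18,-4.5],"twist":-0.0072},{"claw":6,"linear":[0,-18,-5],"twist":-0.0072},{"claw":6,"linear":[0,-18,-6],"twist":-0.0072},{"claw":6,"linear":[0,-12,-6],"twist":-0.0072},{"claw":6,"linear":[0,-8,-4],"twist":-0.0072}]'
python3 -m pendant '[{"claw":6,"linear":[0,0,0],"twist":0},{"claw":6,"linear":[0,0,0],"twist":0},{"claw":6,"linear":[0,0,0],"twist":0},{"claw":6,"linear":[0,0,0],"twist":0},{"claw":6,"linear":[0,0,0],"twist":0},{"claw":6,"linear":[0,0,0],"twist":0},{"claw":6,"linear":[0,0,0],"twist":0},{"claw":6,"linear":[0,0,0],"twist":0},{"claw":6,"linear":[0,0,0],"twist":0},{"claw":6,"linear":[0,0,0],"twist":0}]'
python3 - <<'E'
from h import *
plan([.6041,-.2967,.0115],5.2)
p,d=snapshot('wrist');c=cam('wrist');q,e=snapshot('top');np.savez('w2.npz',p=p,q=q)
cv2.imwrite('pics/w2.png',np.hstack([p[:300,:,::-1],])); cv2.imwrite('pics/w2.png',p[:,:,::-1])
a=np.radians(5.2); print(proj('wrist',[.6043,-.3138,.0085],c))
E
```

```text
clock: 5.22
tool_pos: [0.5716, -0.295, 0.0106]
orientation: [74.5, 89.8, 169.8]
force: [-8.1, 4.0, 12.1]
opening: 0.01
clock: 6.05
tool_pos: [0.5721, -0.295, 0.0107]
orientation: [-100.9, 90.0, -5.7]
force: [1.3, -1.5, 0.6]
opening: 0.0098
clock 6.05 tcp [ 0.5721 -0.295   0.0107] jaw yaw -174.78 toolx [ 2.e-04 -0.e+00 -1.e+00] open 9.8 F [ 1.3 -1.5  0.6] j6 15.2
twist rad 0.0003 linear mm after [ -0.8 -31.7  -4.6] | before [ -0.8 -31.7  -4.6]
(np.float64(258.892199723339), np.float64(247.26738045460107))
```

View pics/w2.png

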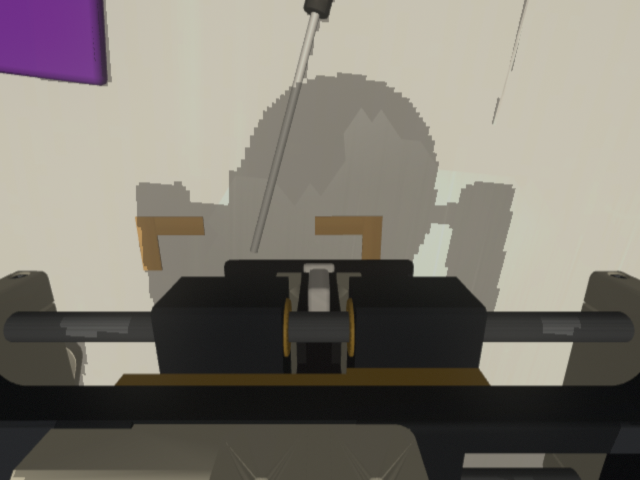

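The wrist view shows the board's -y edge on row 261, columns 226–412. The tape's inner edges are on row ~234 and at columns ~160 and ~362. The needle tip is at (255,250), about 6 mm clear of the board edge line. Now I convert these to the marks frame.

```bash
python3 - <<'E'
from h import *
c=cam('wrist'); a=np.radians(5.2); m=np.array([.600,-.2559]); Rm=np.array([[np.cos(a),np.sin(a)],[-np.sin(a),np.cos(a)]])
p=np.load('w2.npz')['p']
f=lambda u,v,z:(Rm@(ray('wrist',u,v,z=z,c=c)[:2]-m)*1000).round(1)
hsv=cv2.cvtColor(p,cv2.COLOR_RGB2HSV).astype(int)
t=(hsv[...,1]>90)&(hsv[...,0]>8)&(hsv[...,0]<25)
for u in (190,200,325,345): 
    v=np.where(t[200:245,u])[0]+200; print('tape rows',u,v.min(),v.max(),f(u,v.max()+.5,0))
for v in (245,252): 
    for s in (slice(130,165),slice(350,390)):
        u=np.where(t[v,s])[0]+s.start
        if len(u): print('tape cols',v,u.min(),u.max(),f(u.min()-.5,v,0),f(u.max()+.5,v,0))
dk=p.max(2)<45
for u in (240,260,380,400):
    v=np.where(dk[245:275,u])[0]; print('board edge',u,v[0]+245,f(u,v[0]+244.5,.008))
for v in (266,270,273):
    u=np.where(dk[v])[0]; print('board cols',v,u.min(),u.max(),f(u.min()-.5,v,.008),f(u.max()+.5,v,.008))
print('tip',f(255,251,.0085),f(255,251,.002))
E
```

```text
tape rows 190 217 234 [ 36.6 -62.2]
tape rows 200 217 234 [ 31.3 -62.2]
tape rows 325 217 234 [-34.6 -62.2]
tape rows 345 217 233 [-45.1 -62.8]
tape cols 245 140 157 [ 64.1 -56.4] [ 54.5 -56.4]
tape cols 245 362 380 [-54.  -56.4] [-64.1 -56.4]
tape cols 252 141 158 [ 64.2 -52.4] [ 54.5 -52.4]
tape cols 252 362 379 [-54.1 -52.4] [-63.8 -52.4]
board edge 240 260 [  9.2 -51.2]
board edge 260 260 [ -1.1 -51.2]
board edge 380 260 [-62.7 -51.3]
board edge 400 260 [-73.  -51.3]
board cols 266 225 412 [ 17.4 -47.6] [-79.7 -47.7]
board cols 270 225 411 [ 17.6 -45.4] [-79.3 -45.4]
board cols 273 225 411 [ 17.7 -43.7] [-79.5 -43.8]
tip [  1.1 -56. ] [  2.4 -53.7]
```

```bash
python3 -m pendant '[{"claw":6,"linear":[0,-5,0],"twist":0},{"claw":6,"linear":[0,-8,0],"twist":0},{"claw":6,"linear":[0,-8,0],"twist":0},{"claw":6,"linear":[0,-6,0],"twist":0},{"claw":6,"linear":[0,-4.2,0],"twist":0},{"claw":6,"linear":[0,0,-2],"twist":0},{"claw":6,"linear":[0,0,-2],"twist":0},{"claw":6,"linear":[0,0,-2],"twist":0},{"claw":6,"linear":[0,0,0],"twist":0},{"claw":6,"linear":[0,0,0],"twist":0}]'
python3 - <<'E'
from h import *
plan([.6041,-.2967,.0115],5.2)
c=cam('wrist'); a=np.radians(5.2); m=np.array([.600,-.2559]); Rm=np.array([[np.cos(a),np.sin(a)],[-np.sin(a),np.cos(a)]])
p,_=snapshot('wrist'); np.savez('w3.npz',p=p)
cv2.imwrite('pics/w3.png',p[150:400,100:560,::-1])
f=lambda u,v,z:(Rm@(ray('wrist',u,v,z=z,c=c)[:2]-m)*1000).round(1)
hsv=cv2.cvtColor(p,cv2.COLOR_RGB2HSV).astype(int)
t=(hsv[...,1]>90)&(hsv[...,0]>8)&(hsv[...,0]<25); dk=p.max(2)<45
for v in (246,255):
    r=np.where(t[v])[0]; print('tape',v,[ (int(x),f(x,v,0)) for x in np.r_[r[0]-.5,r[np.where(np.diff(r)>3)[0]]+.5,r[np.where(np.diff(r)>3)[0]+1]-.5,r[-1]+.5]])
for u in (240,390): 
    v=np.where(t[200:270,u])[0]+200; print('tape row',u,v.min() if len(v) else 0,f(u,v.max()+.5,0) if len(v) else 0)
    v=np.where(dk[235:290,u])[0]; print('edge',u,v[0]+235,f(u,v[0]+234.5,.008))
for v in (268,272): 
    u=np.where(dk[v])[0]; print('cols',f(u.min()-.5,v,.008),f(u.max()+.5,v,.008))
E
```

```text
clock: 6.98
tool_pos: [0.6032, -0.2974, 0.0106]
orientation: [46.3, 89.9, 141.5]
force: [-1.0, 4.1, 4.6]
opening: 0.0096
clock 6.98 tcp [ 0.6032 -0.2974  0.0106] jaw yaw -174.79 toolx [-1.e-03  8.e-04 -1.e+00] open 9.6 F [-1.   4.1  4.6] j6 14.9
twist rad 0.0002 linear mm after [-0.9 -1.   0.6] | before [-0.9 -1.   0.6]
tape 246 [(197, array([ 64. , -61.1])), (215, array([ 54.4, -61.1])), (419, array([-54.2, -61.1])), (438, array([-64.3, -61.1]))]
tape 255 [(198, array([ 64., -56.])), (216, array([ 54.3, -56. ])), (418, array([-54.1, -56. ])), (437, array([-64.3, -56. ]))]
tape row 240 227 [ 41.3 -62.5]
edge 240 261 [ 39.9 -56. ]
tape row 390 227 [-38.4 -62.5]
edge 390 261 [-37.1 -56. ]
cols [ 48.2 -51.8] [-49.  -51.8]
cols [ 48.4 -49.6] [-48.7 -49.6]
```

View pics/w3.png

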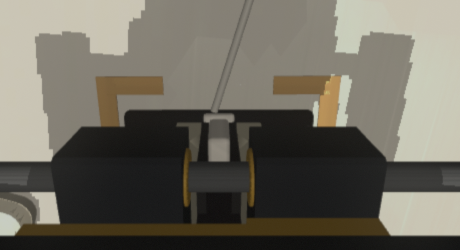

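The crop shows the board between the marks, with the needle tip at (213,112) just at its edge. The gap to the -y tape line is about 1–2 mm wider than centred. I nudge it 1.5 mm, release and rise.

```bash
python3 -m pendant '[{"claw":6,"linear":[0,0,-0.8],"twist":0},{"claw":6,"linear":[0,0,-0.7],"twist":0},{"claw":6,"linear":[0,0,0],"twist":0},{"claw":6,"linear":[0,0,0],"twist":0},{"claw":6,"linear":[0,0,0],"twist":0},{"claw":40,"linear":[0,0,0],"twist":0},{"claw":40,"linear":[0,0,0],"twist":0},{"claw":40,"linear":[0,0,0],"twist":0},{"claw":40,"linear":[0,0,0],"twist":0},{"claw":40,"linear":[0,0,0],"twist":0}]'
python3 -m pendant '[{"claw":40,"linear":[-5,0,0],"twist":0},{"claw":40,"linear":[-12,0,0],"twist":0},{"claw":40,"linear":[-15,0,0],"twist":0},{"claw":40,"linear":[-15,0,0],"twist":0},{"claw":60,"linear":[-15,0,0],"twist":0},{"claw":60,"linear":[-15,0,0],"twist":0},{"claw":60,"linear":[-10,0,-20],"twist":0},{"claw":60,"linear":[0,0,-30],"twist":0},{"claw":60,"linear":[0,0,-30],"twist":0},{"claw":60,"linear":[0,0,-30],"twist":0}]'
python3 - <<'E'
from h import *
plan([.5746,-.4685,.1],None)
p,d=snapshot('wrist');c=cam('wrist');np.savez('w4.npz',p=p);q,_=snapshot('top');np.savez('t4.npz',p=q)
im=np.zeros((600,800,3),np.uint8); im[:480,:640]=p; im=im[:480,:640]
cv2.imwrite('pics/w4.png',im[:,:,::-1])
hsv=cv2.cvtColor(p,cv2.COLOR_RGB2HSV).astype(int)
m=((hsv[...,1]>150)&((hsv[...,0]<8)|(hsv[...,0]>172)))
ct=max(cv2.findContours(m.astype(np.uint8),0,1)[0],key=cv2.contourArea)
print('wrist handle',cv2.minAreaRect((np.array([ray('wrist',u,v,z=.013,c=c)[:2] for u,v in ct[:,0]])*1000).astype(np.float32)))
E
```

```text
clock: 7.87
tool_pos: [0.6036, -0.2998, 0.0103]
orientation: [79.3, 90.0, 174.5]
force: [-0.7, 1.4, 0.0]
opening: 0.037
clock: 8.7
tool_pos: [0.6144, -0.4103, 0.0998]
orientation: [-118.7, 89.9, -23.4]
force: [1.3, 0.5, 0.3]
opening: 0.0598
clock 8.7 tcp [ 0.6144 -0.4103  0.0998] jaw yaw -174.73 toolx [ 2.e-03 -9.e-04 -1.e+00] open 59.8 F [1.3 0.5 0.3] j6 23.9
twist rad 0 linear mm after [ -0.2  45.  -54.3] | before [ -0.2  45.  -54.3]
wrist handle ((575.1051635742188, -473.615478515625), (75.08358001708984, 24.9598445892334), 78.17987060546875)
```

View pics/w4.png

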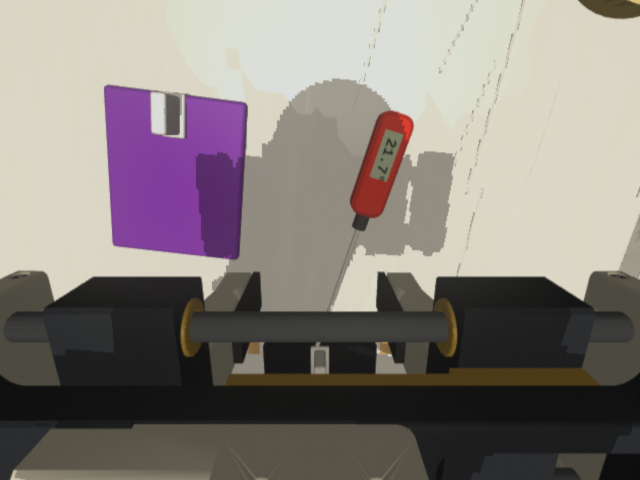

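The wrist view shows the target probe's red handle at (382,165) with its needle running to the board's edge, and the purple plate at (175,170), which I leave alone. Now I check the board against the marks from the top camera.

```bash
python3 - <<'E'
from h import *
c=cam('top'); p,_=snapshot('top'); np.savez('t5.npz',p=p)
a=np.radians(5.2); m=np.array([.600,-.2559]); Rm=np.array([[np.cos(a),np.sin(a)],[-np.sin(a),np.cos(a)]])
w=lambda pts,h:(np.array([ray('top',u,v,z=h,c=c)[:2] for u,v in pts]))
hsv=cv2.cvtColor(p,cv2.COLOR_RGB2HSV).astype(int)
b=np.zeros(p.shape[:2],np.uint8); b[190:280,290:385]=(p.max(2)<60)[190:280,290:385]
b=cv2.morphologyEx(b,cv2.MORPH_CLOSE,np.ones((3,15)))
n=max(cv2.findContours(b,0,1)[0],key=cv2.contourArea)
r=cv2.minAreaRect((w(n[:,0],.008)*1000).astype(np.float32)); print('board',r, Rm@(np.array(r[0])/1000-m)*1000)
k=((hsv[...,1]>150)&((hsv[...,0]<8)|(hsv[...,0]>172))); k[:225]=0;k[285:]=0;k[:,:420]=0;k[:,510:]=0
n=max(cv2.findContours(k.astype(np.uint8),0,1)[0],key=cv2.contourArea)
r=cv2.minAreaRect((w(n[:,0],.013)*1000).astype(np.float32)); print('handle',r)
q,_=snapshot('wrist');cw=cam('wrist');hs=cv2.cvtColor(q,cv2.COLOR_RGB2HSV).astype(int)
k=((hs[...,1]>150)&((hs[...,0]<8)|(hs[...,0]>172)))
n=max(cv2.findContours(k.astype(np.uint8),0,1)[0],key=cv2.contourArea)
print('wrist handle',cv2.minAreaRect((np.array([ray('wrist',u,v,z=.013,c=cw)[:2] for u,v in n[:,0]])*1000).astype(np.float32)))
plan([.575+.023*.2,-.472+.023*.98,.06],-11.7)
E
```

```text
board ((600.8082275390625, -244.46197509765625), (162.44712829589844, 141.12738037109375), 0.021863697096705437) [ 1.84155891 11.3176988 ]Traceback (most recent call last):
  File "<stdin>", line 11, in <module>
ValueError: max() iterable argument is empty
```

```bash
python3 - <<'E'
from h import *
cw=cam('wrist');q,_=snapshot('wrist');hs=cv2.cvtColor(q,cv2.COLOR_RGB2HSV).astype(int)
k=((hs[...,1]>150)&((hs[...,0]<8)|(hs[...,0]>172)))
n=max(cv2.findContours(k.astype(np.uint8),0,1)[0],key=cv2.contourArea)
print('wrist handle',cv2.minAreaRect((np.array([ray('wrist',u,v,z=.013,c=cw)[:2] for u,v in n[:,0]])*1000).astype(np.float32)))
plan([.575+.023*.2,-.4715+.023*.98,.05],-11.7)
E
```

```text
wrist handle ((575.62109375, -468.2535400390625), (75.39372253417969, 25.026073455810547), 78.22137451171875)
clock 8.9 tcp [ 0.6134 -0.4102  0.0981] jaw yaw -174.89 toolx [ 3.e-04 -1.e-04 -1.e+00] open 60.3 F [ 0.4  0.7 -0.4] j6 23.8
twist rad 0.2934 linear mm after [ 48.1  25.2 -44.8] | before [ 48.1  37.1 -35.6]
```

```bash
python3 -m pendant '[{"claw":60,"linear":[0,0,0],"twist":0.0978},{"claw":60,"linear":[0,0,0],"twist":0.0978},{"claw":60,"linear":[0,0,0],"twist":0.0978},{"claw":60,"linear":[10,6.4,-10.4],"twist":0},{"claw":60,"linear":[14,6.4,-10.4],"twist":0},{"claw":60,"linear":[14,6.4,-10.4],"twist":0},{"claw":60,"linear":[10,6.4,-10.5],"twist":0},{"claw":60,"linear":[0,0,0],"twist":0},{"claw":60,"linear":[0,0,0],"twist":0},{"claw":60,"linear":[0,0,0],"twist":0}]'
python3 - <<'E'
from h import *
plan([.5798,-.4458,.0025],-11.7)
E
```

```text
clock: 9.73
tool_pos: [0.5807, -0.445, 0.0502]
orientation: [-116.7, 90.0, -38.2]
force: [0.4, -0.5, 0.8]
opening: 0.0597
clock 9.73 tcp [ 0.5807 -0.445   0.0502] jaw yaw 168.45 toolx [ 7.e-04 -5.e-04 -1.e+00] open 59.7 F [ 0.4 -0.5  0.8] j6 10.7
twist rad 0.0026 linear mm after [47.7  0.7 -0.9] | before [47.7  0.7 -0.9]
```

```bash
python3 -m pendant '[{"claw":60,"linear":[14,0.7,-0.9],"twist":0},{"claw":60,"linear":[14,0,0],"twist":0},{"claw":60,"linear":[10,0,0],"twist":0},{"claw":60,"linear":[6,0,0],"twist":0},{"claw":60,"linear":[3,0,0],"twist":0},{"claw":45,"linear":[0,0,0],"twist":0},{"claw":30,"linear":[0,0,0],"twist":0},{"claw":20,"linear":[0,0,0],"twist":0},{"claw":18,"linear":[0,0,0],"twist":0},{"claw":18,"linear":[0,0,0],"twist":0}]'
python3 -m pendant '[{"claw":18,"linear":[0,0,0],"twist":0},{"claw":18,"linear":[0,0,0],"twist":0},{"claw":18,"linear":[-5,0,0],"twist":0},{"claw":18,"linear":[-12,0,0],"twist":0},{"claw":18,"linear":[-16,0,0],"twist":0},{"claw":18,"linear":[-16,0,0],"twist":0},{"claw":18,"linear":[-16,0,0],"twist":0},{"claw":18,"linear":[-12,0,0],"twist":0},{"claw":18,"linear":[-5,0,0],"twist":0},{"claw":18,"linear":[0,0,0],"twist":0}]'
python3 - <<'E'
from h import *
plan([.31,-.40,.085],78.3)
E
```

```text
clock: 10.57
tool_pos: [0.5797, -0.4458, 0.0032]
orientation: [-103.9, 89.9, -25.5]
force: [0.0, -0.6, 0.2]
opening: 0.0322
clock: 11.4
tool_pos: [0.5803, -0.4461, 0.0868]
orientation: [-105.1, 89.8, -26.7]
force: [-0.3, 0.2, -1.5]
opening: 0.0247
clock 11.4 tcp [ 0.5803 -0.4461  0.0868] jaw yaw 168.41 toolx [ 0.0028 -0.0014 -1.    ] open 24.7 F [-0.3  0.2 -1.5] j6 10.8
twist rad -1.5688 linear mm after [  1.    9.7 274. ] | before [  1.  274.   -9.2]
```

```bash
python3 -m pendant '[{"claw":18,"linear":[0,0,0],"twist":-0.118},{"claw":18,"linear":[0,0,0],"twist":-0.118},{"claw":18,"linear":[0,0,0],"twist":-0.118},{"claw":18,"linear":[0,0,0],"twist":-0.118},{"claw":18,"linear":[0,0,0],"twist":-0.118},{"claw":18,"linear":[0,0,0],"twist":-0.118},{"claw":18,"linear":[0,0,0],"twist":-0.118},{"claw":18,"linear":[0,0,0],"twist":-0.118},{"claw":18,"linear":[0,0,0],"twist":-0.118},{"claw":18,"linear":[0,0,0],"twist":-0.118}]'
python3 -m pendant '[{"claw":18,"linear":[0,0,0],"twist":-0.1186},{"claw":18,"linear":[0,0,0],"twist":-0.1186},{"claw":18,"linear":[0,0,0],"twist":-0.1186},{"claw":18,"linear":[0,0,0],"twist":-0.1186},{"claw":18,"linear":[0,0,0],"twist":-0.1186},{"claw":18,"linear":[0,0,10],"twist":0},{"claw":18,"linear":[0,0,20],"twist":0},{"claw":18,"linear":[0,0,30],"twist":0},{"claw":18,"linear":[0,0,30],"twist":0},{"claw":18,"linear":[0,0,30],"twist":0}]'
python3 - <<'E'
from h import *
plan([.3155,-.40,.060],90)
E
```

```text
clock: 12.23
tool_pos: [0.5788, -0.4452, 0.0832]
orientation: [2.0, 89.9, 148.3]
force: [-0.8, 0.3, -1.1]
opening: 0.0249
clock: 13.07
tool_pos: [0.4572, -0.4449, 0.0835]
orientation: [-34.0, 89.9, 145.8]
force: [-0.3, -0.2, -1.1]
opening: 0.0244
clock 13.07 tcp [ 0.4572 -0.4449  0.0835] jaw yaw -90.2 toolx [-0.0015  0.001  -1.    ] open 24.4 F [-0.3 -0.2 -1.1] j6 116.5
twist rad -0.0035 linear mm after [ 23.8 -44.9 141.6] | before [ 23.8 -44.4 141.8]
```

```bash
python3 -m pendant '[{"claw":18,"linear":[0,-7.5,24],"twist":0},{"claw":18,"linear":[0,-7.5,24],"twist":0},{"claw":18,"linear":[0,-7.5,24],"twist":0},{"claw":18,"linear":[4,-7.5,24],"twist":0},{"claw":18,"linear":[10,-7.5,24],"twist":0},{"claw":18,"linear":[10,-7,18],"twist":0},{"claw":18,"linear":[0,0,0],"twist":0},{"claw":18,"linear":[0,0,0],"twist":0},{"claw":18,"linear":[0,0,0],"twist":0},{"claw":18,"linear":[0,0,0],"twist":0}]'
python3 - <<'E'
from h import *
plan([.3155,-.40,.010],90)
p,_=snapshot('scene');t,_=snapshot('top')
cv2.imwrite('pics/s6.png',np.hstack([cv2.resize(p[190:430,150:450],(400,320)),cv2.resize(t[300:460,350:550],(400,320))])[:,:,::-1])
E
```

```text
clock: 13.9
tool_pos: [0.3222, -0.4015, 0.0608]
orientation: [140.7, 89.9, -39.4]
force: [-0.0, 0.1, -0.6]
opening: 0.0247
clock 13.9 tcp [ 0.3222 -0.4015  0.0608] jaw yaw -90.06 toolx [ 7.e-04 -6.e-04 -1.e+00] open 24.7 F [-0.   0.1 -0.6] j6 119.3
twist rad -0.0011 linear mm after [50.8 -1.5  6.7] | before [50.8 -1.5  6.7]
```

View pics/s6.png

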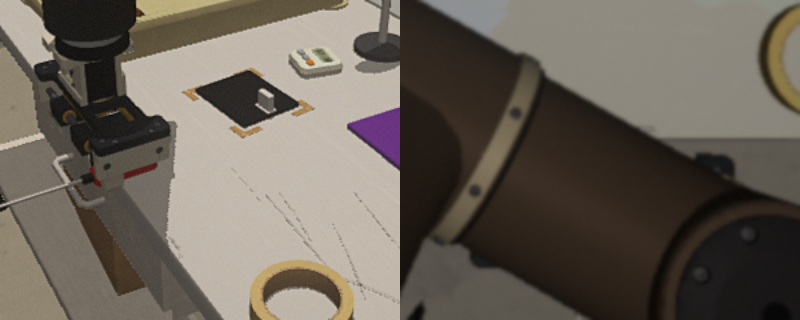

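The picture shows the board inside the four marks. The probe is held level, needle toward the robot, with the handle's butt over the table. Now I pivot it on the front edge, in stages.

```bash
python3 -m pendant '[{"claw":18,"linear":[10,0,3.3],"twist":0},{"claw":18,"linear":[15,0,3.4],"twist":0},{"claw":18,"linear":[15,0,0],"twist":0},{"claw":18,"linear":[10,0,0],"twist":0},{"claw":18,"linear":[4,0,0],"twist":0},{"claw":18,"linear":[3,0,0],"twist":0},{"claw":18,"linear":[3,0,0],"twist":0},{"claw":18,"linear":[3,0,0],"twist":0},{"claw":18,"linear":[0,0,0],"twist":0},{"claw":18,"linear":[0,0,0],"twist":0}]'
python3 - <<'E'
from h import *
plan([.3155,-.40,-.022],90)
p,_=snapshot('scene')
cv2.imwrite('pics/s7.png',cv2.resize(p[260:380,120:320],(800,480))[:,:,::-1])
E
```

```text
clock: 14.83
tool_pos: [0.3146, -0.4012, -0.0019]
orientation: [28.4, 90.0, -151.6]
force: [-2.1, 0.3, 3.2]
opening: 0.0247
clock 14.83 tcp [ 0.3146 -0.4012 -0.0019] jaw yaw -90.01 toolx [-2.e-04 -1.e-04 -1.e+00] open 24.7 F [-2.1  0.3  3.2] j6 119.8
twist rad -0.0002 linear mm after [20.1 -1.2 -0.9] | before [20.1 -1.2 -0.9]
```

View pics/s7.png

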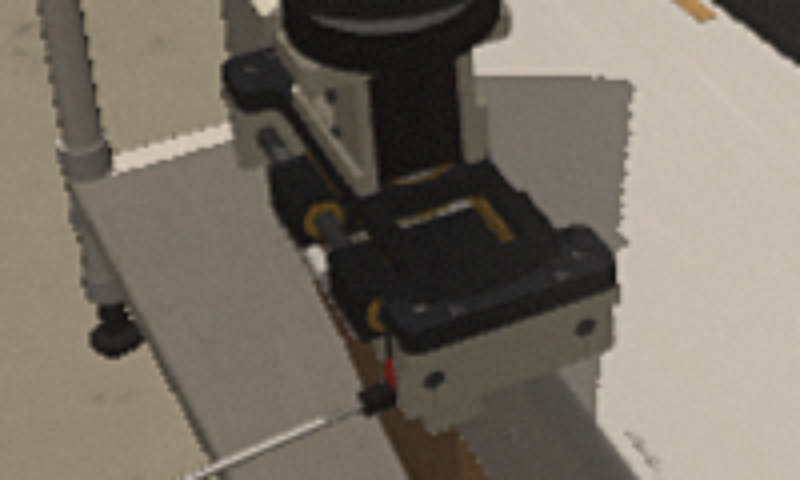

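It is pivoting under only about 4 N (needle at lower left, already dipping). I continue.

```bash
python3 -m pendant '[{"claw":18,"linear":[3,0,0],"twist":0},{"claw":18,"linear":[3,0,0],"twist":0},{"claw":18,"linear":[3,0,0],"twist":0},{"claw":18,"linear":[3,0,0],"twist":0},{"claw":18,"linear":[3,0,0],"twist":0},{"claw":18,"linear":[3,0,0],"twist":0},{"claw":18,"linear":[2,0,0],"twist":0},{"claw":18,"linear":[0,0,0],"twist":0},{"claw":18,"linear":[0,0,0],"twist":0},{"claw":18,"linear":[0,0,0],"twist":0}]'
python3 -m pendant '[{"claw":18,"linear":[-10,0,0],"twist":0},{"claw":18,"linear":[-20,0,0],"twist":0},{"claw":18,"linear":[-25,0,0],"twist":0},{"claw":18,"linear":[-25,0,0],"twist":0},{"claw":18,"linear":[-25,0,0],"twist":0},{"claw":18,"linear":[-25,0,0],"twist":0},{"claw":18,"linear":[-15,0,0],"twist":0},{"claw":18,"linear":[-5,0,0],"twist":0},{"claw":18,"linear":[0,0,0],"twist":0},{"claw":18,"linear":[0,0,0],"twist":0}]'
python3 - <<'E'
from h import *
plan([.3155,-.40,-.022],90)
p,d=snapshot('scene'); np.savez('s8.npz',p=p,d=d)
t,M,o=tool(); u,v=map(int,proj('scene',t)); print(u,v)
v0=max(0,v-60);u0=max(0,u-150)
cv2.imwrite('pics/s8.png',cv2.resize(p[v0:v0+150,u0:u0+220],None,fx=3.5,fy=3.5)[:,:,::-1]); print(u0,v0)
E
```

```text
clock: 15.72
tool_pos: [0.3161, -0.4017, -0.0217]
orientation: [147.9, 89.8, -32.1]
force: [-0.1, 1.0, 3.7]
opening: 0.0245
clock: 16.55
tool_pos: [0.3144, -0.4007, 0.1272]
orientation: [-84.1, 90.0, 95.9]
force: [0.0, 0.5, -1.1]
opening: 0.0248
clock 16.55 tcp [ 0.3144 -0.4007  0.1272] jaw yaw -90.03 toolx [-0.e+00  5.e-04 -1.e+00] open 24.8 F [ 0.   0.5 -1.1] j6 119.8
twist rad -0.0005 linear mm after [149.2  -0.6  -1.1] | before [149.2  -0.6  -1.1]
219 286
69 226
```

View pics/s8.png

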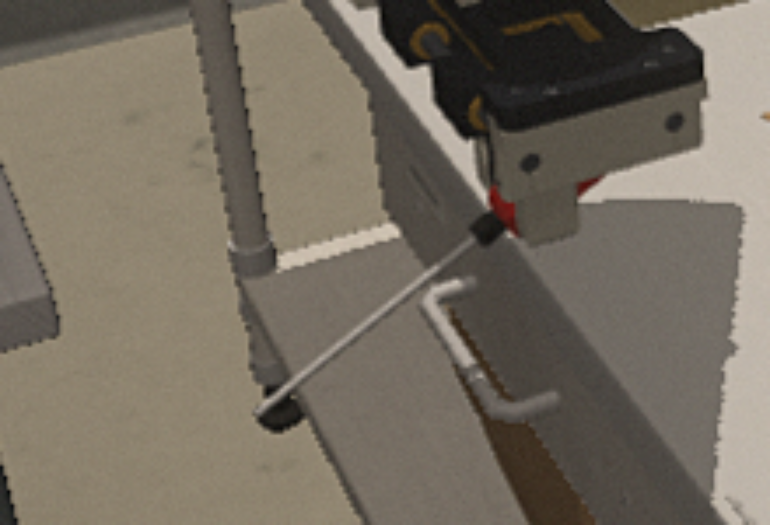

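The needle dips clearly: tip at crop (262,412), collar at (475,240). I get the angle by intersecting the pixel rays with the vertical plane y = -0.401.

```bash
python3 - <<'E'
from h import *
c=cam('scene');p=np.load('s8.npz')['p'].astype(int).sum(2)
def at(u,v,y=-.4007):
    q,M,t=c; r=M.T@np.array([(u-q['cx'])/q['fx'],(v-q['cy'])/q['fy'],1]); o=-M.T@t; return o+r*(y-o[1])/r[1]
T=at(143.9,343.7);C=at(204.7,294.6)
d=T-C;print(T.round(4),C.round(4),'len',np.linalg.norm(d),'dip',np.degrees(np.arctan2(-d[2],-d[0])))
t,M,o=tool();n=d/np.linalg.norm(d); mid=T-n*.055; print('needle_mid',mid.round(4),'rel tcp',(mid-t).round(4))
E
```

```text
[ 0.1969 -0.4007  0.0707] [ 0.2909 -0.4007  0.1209] len 0.10659304025853307 dip 28.116670396991598
needle_mid [ 0.2454 -0.4007  0.0966] rel tcp [-0.0687 -0.0002 -0.03  ]
```

The dip is about 28°, within "about 30". Now I turn the needle back to point left and carry it over the board.

```bash
python3 -m pendant '[{"claw":18,"linear":[-1.5,0,0],"twist":0.0600},{"claw":18,"linear":[-1.5,0,0],"twist":0.12},{"claw":18,"linear":[-1.5,0,0],"twist":0.12},{"claw":18,"linear":[-1.5,0,0],"twist":0.12},{"claw":18,"linear":[-1.5,0,0],"twist":0.12},{"claw":18,"linear":[-1.5,0,0],"twist":0.12},{"claw":18,"linear":[-1.5,0,0],"twist":0.12},{"claw":18,"linear":[-1.5,0,0],"twist":0.12},{"claw":18,"linear":[0,0,0],"twist":0.12},{"claw":18,"linear":[0,0,0],"twist":0.12}]'
python3 -m pendant '[{"claw":18,"linear":[0,0,0],"twist":0.12},{"claw":18,"linear":[0,0,0],"twist":0.12},{"claw":18,"linear":[0,0,0],"twist":0.1},{"claw":18,"linear":[0,0,0],"twist":0},{"claw":18,"linear":[0,-5,0],"twist":0},{"claw":18,"linear":[0,-12,0],"twist":0},{"claw":18,"linear":[0,-20,0],"twist":0},{"claw":18,"linear":[0,-25,0],"twist":0},{"claw":18,"linear":[0,-25,0],"twist":0},{"claw":18,"linear":[0,-25,0],"twist":0}]'
python3 - <<'E'
from h import *
plan([.6062,-.3246,.139],5.2)
E
```

```text
clock: 17.43
tool_pos: [0.314, -0.4005, 0.138]
orientation: [31.2, 89.8, 145.5]
force: [0.7, -0.8, -0.6]
opening: 0.025
clock: 18.27
tool_pos: [0.4292, -0.3905, 0.1394]
orientation: [-134.9, 90.0, -39.6]
force: [0.0, -0.1, 0.6]
opening: 0.0246
clock 18.27 tcp [ 0.4292 -0.3905  0.1394] jaw yaw -174.68 toolx [ 3.e-04 -3.e-04 -1.e+00] open 24.6 F [ 0.  -0.1  0.6] j6 28.3
twist rad 0.002 linear mm after [   0.5 -182.2   49.6] | before [   0.5 -182.3   49.2]
```

```bash
python3 -m pendant '[{"claw":18,"linear":[0,-22,6],"twist":0},{"claw":18,"linear":[0,-22,6],"twist":0},{"claw":18,"linear":[0,-22,6],"twist":0},{"claw":18,"linear":[0,-22,6],"twist":0},{"claw":18,"linear":[0,-22,6],"twist":0},{"claw":18,"linear":[0,-22,6],"twist":0},{"claw":18,"linear":[0,-22,6],"twist":0},{"claw":18,"linear":[0,-15,4],"twist":0},{"claw":18,"linear":[0,-8,2],"twist":0},{"claw":18,"linear":[0,-3,1],"twist":0}]'
python3 -m pendant '[{"claw":18,"linear":[0,-1,0],"twist":0},{"claw":18,"linear":[0,0,0],"twist":0},{"claw":18,"linear":[0,0,0],"twist":0},{"claw":18,"linear":[0,0,0],"twist":0},{"claw":18,"linear":[0,0,0],"twist":0},{"claw":18,"linear":[0,0,0],"twist":0},{"claw":18,"linear":[0,0,0],"twist":0},{"claw":18,"linear":[0,0,0],"twist":0},{"claw":18,"linear":[0,0,0],"twist":0},{"claw":18,"linear":[0,0,0],"twist":0}]'
python3 - <<'E'
from h import *
plan([.6062,-.3246,.139],5.2)
p,d=snapshot('scene'); t,e=snapshot('top'); np.savez('s9.npz',p=p,d=d,t=t)
print(proj('scene',[.6,-.2549,.108]),proj('top',[.6,-.2549,.108]))
cv2.imwrite('pics/s9.png',np.hstack([cv2.resize(p[170:320,280:460],(480,400)),cv2.resize(t[170:290,280:376],(320,400))])[:,:,::-1])
E
```

```text
clock: 19.1
tool_pos: [0.6027, -0.3249, 0.1387]
orientation: [73.5, 90.0, 168.8]
force: [-0.2, -0.1, -0.5]
opening: 0.025
clock: 19.93
tool_pos: [0.6021, -0.3258, 0.1396]
orientation: [-4.5, 90.0, 90.7]
force: [0.2, 0.8, -1.1]
opening: 0.0246
clock 19.93 tcp [ 0.6021 -0.3258  0.1396] jaw yaw -174.81 toolx [-0.  0. -1.] open 24.6 F [ 0.2  0.8 -1.1] j6 17.3
twist rad -0.0002 linear mm after [ 0.6 -4.2  0.8] | before [ 0.6 -4.2  0.8]
(np.float64(336.54119236988925), np.float64(214.68051927420873)) (np.float64(346.38652238297254), np.float64(224.24423135421858))
```

View pics/s9.png

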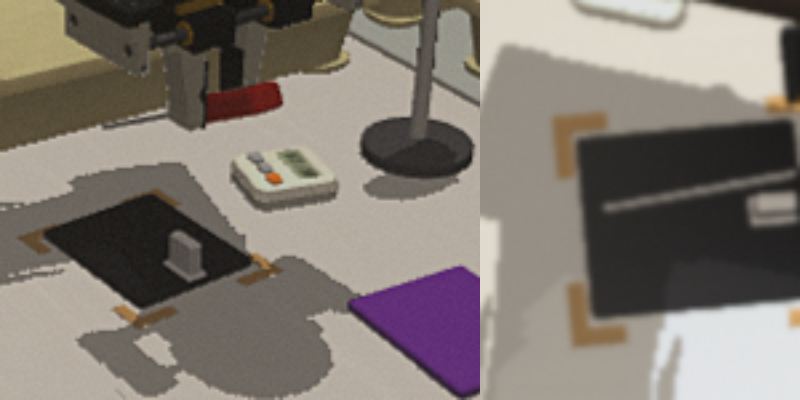

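Final-view crop: the board is inside all four marks. The needle is above it, with the tip at top pixel (317.5,232.4) and scene pixel (318.6,217.6). I correct the remaining 4 mm in x and triangulate the tip.

```bash
python3 -m pendant '[{"claw":18,"linear":[0,-2,0],"twist":0},{"claw":18,"linear":[0,-2.2,0.8],"twist":0},{"claw":18,"linear":[0,0,0],"twist":0},{"claw":18,"linear":[0,0,0],"twist":0},{"claw":18,"linear":[0,0,0],"twist":0},{"claw":18,"linear":[0,0,0],"twist":0},{"claw":18,"linear":[0,0,0],"twist":0},{"claw":18,"linear":[0,0,0],"twist":0},{"claw":18,"linear":[0,0,0],"twist":0},{"claw":18,"linear":[0,0,0],"twist":0}]'
python3 - <<'E'
from h import *
s=np.load('s9.npz')
def pm(n):
    q,M,t=cam(n);K=np.array([[q['fx'],0,q['cx']],[0,q['fy'],q['cy']],[0,0,1]]);return K@np.c_[M,t]
X=cv2.triangulatePoints(pm('top'),pm('scene'),np.array([[317.5],[232.4]]),np.array([[318.6],[217.6]]));X=(X[:3]/X[3]).ravel()
tcp0=np.array([.6021,-.3258,.1396]); print('tip before',X.round(4),'rel tcp',(X-tcp0).round(4))
t,M,o=tool(); tip=t+X-tcp0
y=np.array([-.0906,.9959,0])
for dip in (28,30):
    n=y*np.cos(np.radians(dip))-[0,0,np.sin(np.radians(dip))]; print(dip,'needle_mid',(tip-.055*n).round(4))
# board vs marks, top
p,d=snapshot('top');c=cam('top');a=np.radians(5.2);m=np.array([.6,-.2559]);Rm=np.array([[np.cos(a),np.sin(a)],[-np.sin(a),np.cos(a)]])
f=lambda u,v,z:(Rm@(ray('top',u,v,z=z,c=c)[:2]-m)*1000)
E_=[]
g=p.max(2).astype(int)
pts=np.argwhere(g<60); pts=pts[(pts[:,0]>195)&(pts[:,0]<280)&(pts[:,1]>295)&(pts[:,1]<378)]
Q=np.array([f(u,v,.008) for v,u in pts]); Q=Q[(abs(Q)<70).all(1)]
print('board extent marks frame x',np.percentile(Q[:,0],[.5,99.5]),'y',np.percentile(Q[:,1],[.5,99.5]))
plan([.6062,-.3246,.139],5.2)
cv2.imwrite('pics/s10.png',cv2.resize(p[190:285,285:405],None,fx=6,fy=6)[:,:,::-1])
E
```

```text
clock: 20.87
tool_pos: [0.6062, -0.3246, 0.1396]
orientation: [-96.6, 90.0, -1.4]
force: [0.2, 0.8, -0.5]
opening: 0.0247
tip before [ 0.5901 -0.2074  0.0841] rel tcp [-0.012   0.1184 -0.0555]
28 needle_mid [ 0.5986 -0.2546  0.1099]
30 needle_mid [ 0.5985 -0.2537  0.1116]
board extent marks frame x [-47.98971982  47.43502022] y [-59.53773126  59.54054113]
clock 20.92 tcp [ 0.6062 -0.3246  0.1396] jaw yaw -174.81 toolx [-0.  0. -1.] open 25.0 F [-0.2 -0.4 -0.3] j6 17.2
twist rad -0.0002 linear mm after [ 0.6  0.  -0. ] | before [ 0.6  0.  -0. ]
```

View pics/s10.png

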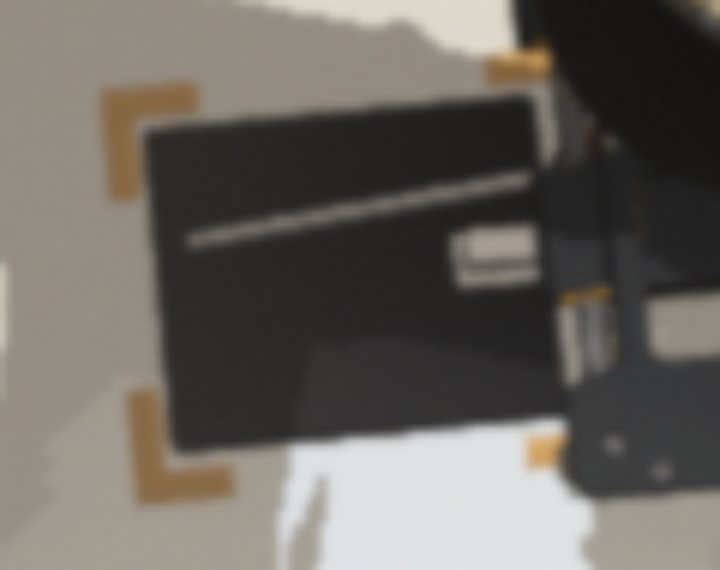

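The crop shows the board squarely inside the marks with even gaps, and the needle over its middle. I hand it in.

```bash
python3 -c "
from h import *
close_job(); print(get_obs()['clock'])"
```

```text
the job is handed in; nothing more can be done
the job is handed in; nothing more can be done
```

The board lies between the four tape marks and has been let go. The thermometer nearest the marks is held over the board, with its needle side-on to the camera and tip dipped. I handed the job in at about 21 s of robot time, while still holding it.

- **Board:** I pinched it by its rib, slid it across the table and released it. In the last top view it is square and about centred, within about 1 mm. An earlier wrist-camera reading had put it up to 1–2.5 mm off centre in y, before a final 1.5 mm nudge.
- **Dip:** The pendant cannot tilt the tool. I picked the thermometer up by its handle and pivoted it in the grip against the front table edge, under about 4 N.
- **Hold:** I measured the dip once, at 28° below level. The needle middle was about 10.2 cm above the board's upper face, 1–2 mm from its middle sideways. The needle points left, and its side-on angle rests on the gripper's yaw reading.

- **Direction of the probe:** The description says the needle lies roughly away from the robot, but the one by the marks pointed mostly to the left. I chose it because it was nearest the marks and not by the scale.
- **Contact with the needle tip:** As the probe lay, its tip was right at the board's place, so the board may have touched it lightly on the way in.
- **Failed check:** One top-camera measurement failed because the arm blocked the view, so I used the wrist camera to find the handle.

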